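Unbolt the display panel, turn it over in its inspection stand and bolt it in again

ROBOT

A 6-joint arm with a two-finger parallel gripper is mounted at the origin on a cart in front of the work surface, level with it; the furniture and walls round the work are solid. World frame = base frame: x ahead of the robot, y to its left, z up, the work surface at z = 0. Lengths are in m, angles in rad, forces in N, time in s.
With the tool pointing down it reaches from about 0.425 to 1.125 m from the base axis. Payload 14.9 kg.
Tool frame: the origin (TCP) lies on the centre line of the jaws, within the pads' length; the fingertips stand 25 mm ahead of it and the grasp point (between the pads) lies 6 mm ahead of it (manip.tip_extent is the distance from the TCP to the fingertips, in m); z points along the fingers, y is the line along which they close (so a half turn about z gives the same grasp; the last joint's range is limited). The gripper opens to 91 mm and grips with 3 to 60 N. Pads are 32 mm wide; open, the fingers measure 118 mm over their backs; the gripper's body (76 mm by 178 mm) begins 60 mm behind the grasp point.
Start: joints at [-1.2, 0.379, 1.734, -0, 1.028, -0.033], TCP at [0.275, -0.644, 0.239] pointing down, gripper open.
Joint ranges: [-2.77, 2.77], [-0.74, 2.19], [0, 2.66], [-1.06, 4.2], [0.31, 2.87], [-3.08, 3.08]. Speed limits (rad/s): [1.89, 1.89, 2.39, 3.14, 3.14, 3.14].

INTERFACE

Orientations are given as [roll, pitch, yaw] about the fixed x, y, z axes, in that order (R = Rz(yaw) Ry(pitch) Rx(roll)).
In Python, from plant import sense, optics, job_done, manip gives the robot as it stands.
- The arm moves only by the tool servo_tool, never from a script. Its argument "plan" is text: rows parted by semicolons, each of 5 numbers parted by spaces: the shift along the tool's x, y, z in cm, then the turn about the tool's z in rad, then the closure, from -1 (fully open) to 1 (shut). In form: dx dy dz roll grip; .... A call has 1 to 12 rows; each row shifts and turns the commanded pose from where the row before left it, along the tool's axes as they then stand; what a row does not reach is not made up. A row lasts 1/8 s, in which the tool goes at most 62.5 mm and 10.7 degrees, less where a joint would pass 70% of its speed; a pose out of reach is approached as far as the arm can. A call is refused whole if a number of a shift passes 6.25 or a number of a turn 0.188, either way. A call with a gripper value outside its range is refused whole. The fingers move at their own pace and stop on an object; "newtons" is the grip in N (left out, the last holds). Time passes only in rows, so rows that do not move let the fingers close. It gives the time, the measured TCP pose, the force, the opening and the grip force at its end, in the units of the state.
- sense(): the state, without advancing time (a new reading comes with each control period).
- optics.grab_frame(name): name is "scene" or "top" or "wrist"; returns the picture (420x560x3 uint8, red, green, blue); there is no depth.
- optics.get_calibration(name): a dict with "mtx" (3x3 intrinsics, pixels), "distortion" ([k1, k2, p1, p2, k3] as OpenCV has them; the pictures are not rectified), "R" (3x3) and "t" (3): a world point X has camera coordinates R X + t. Camera axes: x right, y down, z forward; pixel columns grow to the right and rows downward; lengths in m; the calibration is good to about 2 mm. A picture is of the moment at which its call begins: read the wrist's pose just before it. get_calibration takes no time and is no camera call; for the wrist camera it gives the pose at the moment of the call.
- job_done(): hands the job in; it is judged then, once.
Trained networks look in the newest picture that a camera, given by its name, has taken for a name from the list of things; names that differ only in an ending like _2 or _b are one class to them, and where a whole thing is asked for, a point or a joint stands for the part that bears it (a point fixed in the world has none). Each returns a list of dicts, best first, with "p" (0 to 1); they miss things now and then, are a little off and sometimes report something else, mostly with a low value. They report only what shows in the picture. A call takes as long as a camera call.
- optics.masks_of(name, camera): "mask" (420x560 bool, what is visible of it) and "location" ([column, row] in pixels, amid what is visible of it).
The state is a dict: "t": time; "joint_pos": joint angles; "qd": joint speeds; "joint_torque": joint torques, N m; "tool_pos": TCP position; "ee_rot": TCP orientation; "contact_force": force on the tool from outside, world axes, zero at the start; "moment": the same for the moment, N m; "width": finger opening in m; "gripper_force": force on a finger pad.
Only numpy, scipy, OpenCV 4.12 (cv2) and the standard library are available. Lean on these libraries where they do the work, as an engineer would, in place of code of your own. Each camera call takes 0.05 s, during which the arm holds its last target. There are 200 camera calls.

TASK

The phone display panel leans in the white cradle of the inspection stand with its black glass outward and a bolt part-way across it. Draw the red-knobbed bolt fully back, turn the panel over and put it back squarely in the same cradle, standing on the ledge between the side fences and leaning flat on the back board, now with its rear face outward and its glass to the board; then slide the bolt across it, fully home into its keeper. Let go of everything and leave the other things on the bench where they are.

Things in the scene. Friction and masses are not known exactly. Their poses are not given: they have to be found in the camera images.
- stand: fixed inspection stand; its front faces left and away from the robot, its yaw varies. Origin on the bench top under the cradle; x from the cradle's front to its rear, y to the left of someone looking at the front, z up. Aluminium base plate 150 x 250 x 12 mm: x -75..75, y -70..180 mm. The cradle's origin is at x -30, z 35 mm. An equipment shelf overhangs the bench from x = 0.7 m on
- cradle: white cradle fixed on the stand, leaning back 25 degrees from vertical. Origin: middle of the corner where the ledge's top meets the front of the back board; x up the slope, y left (the stand's y), z straight out of the board's front. In mm: back board x -6..85, y -40..40, front surface z = 0, 6 thick, free space behind and above x = 85. The bolt runs along y at x = 55, z = 14.5
- seat (a point): point of the back board's front surface in the cradle, at cradle x = 65, y = 0, z = 0 mm: the centre of the seated panel's hidden face. In cradle mm: ledge surface x = 0, out to z = 16; front lip z 10..16, up to x = 8, so the panel's channel is 10 wide and 8 deep; side fences with inner faces at y = -36 and 36, up to x = 30, z 0..12
- panel: loose phone display panel: flat block 130 x 64 x 6 mm, about 45 g, black glass on one face. Origin at the centre of its rear face; x along the 130 mm, y along the 64 mm, z out of the glass. It starts on a short edge on the ledge, its axes agreeing with the cradle's (glass to the front), its upper 45 mm clear of the back board. Either short edge may be down at the end
- glass (a point): centre of the panel's glass face, 6 mm along the panel's z from its origin
- bolt (a joint): travel of the bolt along the cradle's -y: 0 = fully drawn at its stop (tip 7 mm clear of a centred panel's +y edge), 0.092 m = home at its stop, tip in the keeper on the cradle's -y side. It starts part-way, in front of the panel. A 10 mm round rod, about 2 N of friction, stays where it is left; it passes 3 mm in front of a seated panel and cannot pass one that stands out of place
- knob (a point): point on the bolt's upright red knob, an 11 mm round peg pointing straight up with a 15 mm ball at its end: this point is 34 mm above the rod's axis, 8 mm below the ball's centre and 15 mm below the knob's top. It moves with the bolt. When the bolt is home the knob is 30 mm beyond the panel's edge on the cradle's +y side
- phone_shell: bystander: black empty phone rear shell 132 x 66 x 10 mm on the bench
- phone_board: bystander: green circuit board 110 x 60 x 4 mm on the bench
- multimeter: bystander: orange hand multimeter 154 x 78 x 46 mm on the bench
- pliers: bystander: pliers with orange handles, 142 x 52 x 12 mm
- screw_dish: bystander: grey screw dish, 86 mm across, 17 mm high
- driver: bystander: screwdriver with green handle, 163 mm long

How it is judged:
On the way, in this order (a step that is already met when the one before it is completed fails the run):
1. the bolt is drawn back (within 12 mm of fully drawn), clear of the panel (value of joint bolt below 0.012 m), for 0.1 s.
2. the panel is back in its place in the cradle, turned over (z of glass in the frame of cradle below 0.003 m and z of panel in the frame of cradle between 0.003 and 0.009 m and x of panel in the frame of cradle between 0.061 and 0.069 m and y of panel in the frame of cradle between -0.006 and 0.006 m and angle between the z axis of panel and the z axis of cradle, either way round below 0.06 rad and angle between the x axis of panel and the x axis of cradle, either way round below 0.12 rad), for 0.2 s.
At the end, for the whole second after the job is handed in: the panel stands on the ledge (within 4 mm) between the fences (within 6 mm of the middle, upright in the cradle within 0.12 rad), flat on the back board (within 3 mm and 0.06 rad) with its glass to the board and its rear face outward, at rest, and the bolt is home (within 5 mm of its stop) (all of step 2 and value of joint bolt above 0.087 m and linear speed of panel below 0.02 m/s); the robot touches nothing.
It fails at once if a bystander on the bench is shifted by more than 25 mm (distance of any of phone_shell, phone_board, multimeter, pliers, screw_dish, driver from where it was at the start of the episode above 0.025 m).
It also fails if it takes over 66 s, if anything falls off the work surface, if the arm or the gripper's body presses on something with over 40 N, if the wrist force passes 120 N, or if a joint passes its speed limit or range.

## Working session

There is one attempt and no reset: what is moved stays moved. The work goes in short steps, Python scripts to look and compute and a tool call to move; the robot and the scene stay as the last step left them, time stands still between calls to the robot, and variables do not carry over. Pictures are saved under pics/ and viewed, at most 10 in all, crops included, and the job is handed in when it is done.

Besides the shell and the picture viewer there is one more tool, called as name(argument=value, ...) on one line, values as JSON. servo_tool: Moves the arm, as the interface text tells. Its arguments: {"type":"object","properties":{"plan":{"type":"string"},"newtons":{"type":"number"}},"required":["plan"]}

```bash
mkdir -p pics; ls; python3 - <<'E'
from plant import sense, optics, manip
import cv2,numpy as np
s=sense();print({k:np.round(v,3).tolist() for k,v in s.items()}, [a for a in dir(manip) if a[0]!='_'])
for n in("scene","top"):
    im=optics.grab_frame(n);cv2.imwrite(f"pics/{n}0.png",im[...,::-1])
    c=optics.get_calibration(n);print(n,{k:np.round(v,4).tolist() for k,v in c.items()})
    for o in("stand","cradle","panel","bolt","knob","glass"):
        print(o,[(round(r["p"],2),np.round(r["location"]).tolist(),int(r["mask"].sum())) for r in optics.masks_of(o,n)[:2]])
E
```

```text
pics
{'t': 0.0, 'joint_pos': [-1.2, 0.379, 1.735, 0.0, 1.028, -0.033], 'qd': [-0.001, -0.0, -0.001, -0.001, -0.0, 0.001], 'joint_torque': [0.001, -76.372, -43.437, 0.065, 0.042, -0.0], 'tool_pos': [0.275, -0.643, 0.238], 'ee_rot': [-3.141, -0.0, 0.404], 'contact_force': [-0.602, 0.899, 0.635], 'moment': [-0.029, -0.025, -0.013], 'gripper_force': 0.0, 'width': 0.091} ['PlanningError', 'tip_extent']
scene {'mtx': [[387.0078, 0.0, 277.424], [0.0, 387.0078, 215.7435], [0.0, 0.0, 1.0]], 'distortion': [-0.1059, 0.0, 0.0, 0.0, 0.0], 'R': [[-0.6223, -0.7828, -0.0038], [-0.4831, 0.3878, -0.785], [0.6159, -0.4867, -0.6195]], 't': [0.3488, 0.289, 1.2147]}
stand [(0.72, [283.0, 228.0], 1738)]
cradle [(0.71, [276.0, 216.0], 307)]
panel [(0.66, [280.0, 215.0], 77)]
bolt [(0.63, [280.0, 211.0], 62)]
knob [(0.53, [276.0, 209.0], 84)]
glass [(0.47, [282.0, 215.0], 87)]
top {'mtx': [[427.3717, 0.0, 269.3095], [0.0, 427.3717, 209.3564], [0.0, 0.0, 1.0]], 'distortion': [0.0423, 0.0, 0.0, 0.0, 0.0], 'R': [[-0.078, -0.997, 0.0001], [-0.971, 0.0759, -0.2265], [0.2258, -0.0177, -0.974]], 't': [0.0705, 0.506, 1.2852]}
stand [(0.87, [272.0, 214.0], 3260), (0.61, [377.0, 186.0], 510)]
cradle [(0.78, [262.0, 212.0], 541), (0.41, [257.0, 220.0], 211)]
panel [(0.63, [260.0, 222.0], 213)]
bolt [(0.64, [256.0, 219.0], 120)]
knob [(0.58, [260.0, 211.0], 138)]
glass [(0.47, [259.0, 225.0], 243)]
```

View both.

```bash
python3 - <<'E'
import cv2,numpy as np
a=cv2.imread("pics/scene0.png");b=cv2.imread("pics/top0.png")
A=cv2.resize(a[130:310,180:400],None,fx=1.8,fy=1.8,interpolation=2);A=cv2.resize(a[150:290,190:390],(400,280),interpolation=2)
B=cv2.resize(b[150:290,170:370],(400,280),interpolation=2)
top=np.hstack([cv2.resize(a,(400,300)),cv2.resize(b,(400,300))])
cv2.imwrite("pics/both.png",np.vstack([top,np.hstack([A,B])]))
E
```

```text
(no output)
```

View pics/both.png

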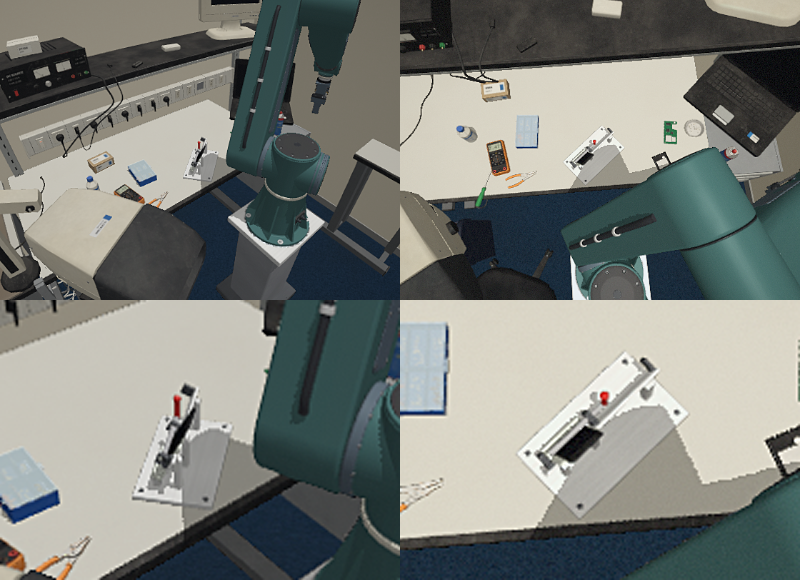

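```bash
cat > h.py <<'E'
import numpy as np,cv2
from plant import sense,optics
from scipy.optimize import least_squares
def proj(c,X):
    return cv2.projectPoints(np.asarray(X,float).reshape(-1,3),cv2.Rodrigues(c["R"])[0],c["t"],c["mtx"],c["distortion"])[0][:,0]
def Rz(a): return np.array([[np.cos(a),-np.sin(a),0],[np.sin(a),np.cos(a),0],[0,0,1]])
def stand(p,X): return (Rz(p[2])@np.asarray(X,float).reshape(-1,3).T).T+[p[0],p[1],0]
L=np.radians(25)
def cr2st(X):  # cradle -> stand
    X=np.asarray(X,float).reshape(-1,3)
    return np.c_[-.03+X[:,0]*np.sin(L)-X[:,2]*np.cos(L),X[:,1],.035+X[:,0]*np.cos(L)+X[:,2]*np.sin(L)]
CORN=np.array([[.075,.18,.012],[-.075,.18,.012],[-.075,-.07,.012],[.075,-.07,.012]])
def knob(b): # stand coords at bolt travel b
    return cr2st([.055,.154-b,.0145])+[0,0,.034]
E
python3 - <<'E'
from h import *
c=optics.get_calibration("top")
im=cv2.cvtColor(cv2.imread("pics/top0.png"),cv2.COLOR_BGR2GRAY)
# image: far-right corner(314,205.5) = rear,+y ; (283.5,176)= front,+y ; (229,226)= front,-y ; (260,256.5)= rear,-y
px=np.array([[314,205.5],[283.5,176],[229,226],[260,256.5]],np.float32)
r=least_squares(lambda p:(proj(c,stand(p,CORN))-px).ravel(),[.7,0,-2.3])
p=r.x;print(p,np.degrees(p[2]),r.fun.round(1))
cs=optics.get_calibration("scene")
for b in (0,.02,.04,.06): print(b,proj(c,stand(p,knob(b))).round(1),proj(cs,stand(p,knob(b))).round(1))
print(stand(p,CORN).round(3))
E
```

```text
[ 0.46494844  0.06570589 -2.45253136] -140.51969625352265 [ 1.5  0.1 -0.2 -2.1 -1.2 -0.7 -0.   2.4]
0 [[291.  180.7]] [[282.6 189.1]]
0.02 [[286.3 185.1]] [[281.6 192. ]]
0.04 [[281.6 189.5]] [[280.5 194.9]]
0.06 [[276.8 194. ]] [[279.5 197.9]]
[[ 0.522 -0.121  0.012]
 [ 0.637 -0.026  0.012]
 [ 0.478  0.167  0.012]
 [ 0.363  0.072  0.012]]
```

```bash
cat >> h.py <<'E'
def towards(tgt,yaw=None,maxs=5.0):
    """print tool-axes shift (cm) & roll from measured pose to world target"""
    s=sense();p=np.array(s["tool_pos"]);y=s["ee_rot"][2]
    d=np.asarray(tgt)-p;T=Rz(y)@np.diag([1,-1,-1.])
    r=0 if yaw is None else -((yaw-y+np.pi)%(2*np.pi)-np.pi)
    print("t",round(s["t"],2),"pos",p.round(4),"yaw",round(y,4),"q6",round(s["joint_pos"][5],2),"-> shift cm",(T.T@d*100).round(2),"roll",round(r,3))
E
python3 - <<'E'
from h import *
c=optics.get_calibration("wrist");s=sense()
C=-c["R"].T@c["t"];T=Rz(s["ee_rot"][2])@np.diag([1,-1,-1.])
print("cam in tool",T.T@(C-s["tool_pos"]),"\n",(c["R"]@T).round(3),c["mtx"][0,0])
p=[.465,.066,-2.4525]
towards(stand(p,[-.05,.04,.33])[0],np.radians(129.5))
E
```

```text
cam in tool [ 8.52009054e-02 -8.84552005e-05 -1.46584260e-01] 
 [[-0.001  1.    -0.   ]
 [-0.955 -0.001 -0.298]
 [-0.298  0.     0.955]] 321.96317596644747
t 0.7 pos [ 0.275  -0.6437  0.239 ] yaw 0.4038 q6 -0.03 -> shift cm [ 51.28 -55.37  -9.1 ] roll -1.856
```

servo_tool(plan="0 0 -4.5 0 -1; 0 0 -4.5 0 -1; 3.7 -4 0 0 -1; 3.7 -4 0 0 -1; 3.7 -4 0 0 -1; 3.7 -4 0 0 -1; 3.7 -4 0 0 -1; 3.7 -4 0 0 -1; 3.7 -4 0 0 -1; 3.7 -4 0 0 -1; 3.7 -4 0 0 -1; 3.7 -4 0 0 -1")

```text
t: 2.2
tool_pos: [0.4584, -0.1288, 0.3293]
ee_rot: [3.141, -0.001, 0.404]
contact_force: [0.5, -0.4, 0.0]
width: 0.0911
gripper_force: 0.0
```

servo_tool(plan="3.6 -3.8 0 0 -1; 3.6 -3.8 0 0 -1; 3.6 -3.8 0 0 -1; 3.5 -3.9 0 0 -1; 0 0 0 -0.186 -1; 0 0 0 -0.186 -1; 0 0 0 -0.186 -1; 0 0 0 -0.186 -1; 0 0 0 -0.186 -1; 0 0 0 -0.186 -1; 0 0 0 -0.186 -1; 0 0 0 -0.186 -1")

```text
t: 3.7
tool_pos: [0.5295, 0.0664, 0.329]
ee_rot: [3.141, 0.0, 1.898]
contact_force: [-0.7, -0.0, 0.7]
width: 0.0915
gripper_force: 0.0
```

servo_tool(plan="0 0 0 -0.186 -1; 0 0 0 -0.186 -1; 0 0 0 0 -1; 0 0 0 0 -1")

```text
t: 4.2
tool_pos: [0.5295, 0.0664, 0.329]
ee_rot: [3.142, 0.0, 2.26]
contact_force: [0.0, -0.3, 0.4]
width: 0.0914
gripper_force: 0.0
```

```bash
python3 - <<'E'
from h import *
p=[.465,.066,-2.4525]
towards(stand(p,[-.05,.04,.33])[0],np.radians(129.5))
c=optics.get_calibration("wrist");im=optics.grab_frame("wrist");cv2.imwrite("pics/w1.png",im[...,::-1])
np.savez("w1.npz",**c)
print(proj(c,stand(p,CORN)).round(),proj(c,stand(p,np.vstack([knob(0),knob(.08)]))).round())
for o in("knob","panel"):print(o,[(r["p"],r["location"]) for r in optics.masks_of(o,"wrist")[:2]])
E
```

```text
t 4.2 pos [0.5295 0.0664 0.329 ] yaw 2.2595 q6 -0.61 -> shift cm [ 0.07 -0.   -0.1 ] roll -0.001
[[202. 259.]
 [297. 259.]
 [299.  91.]
 [189.  92.]] [[256. 280.]
 [255. 218.]]
knob [(0.97, [256.9, 166.9])]
panel [(0.96, [233.6, 149.0])]
```

View pics/w1.png

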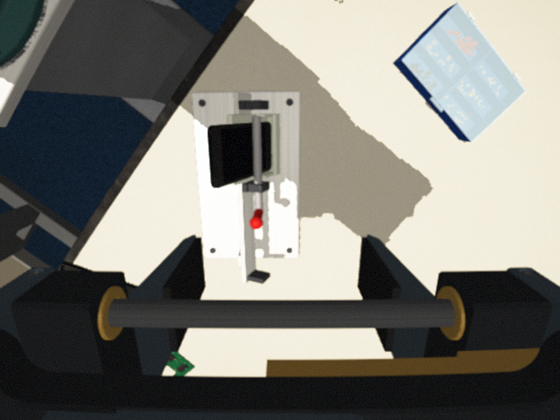

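```bash
python3 - <<'E'
from h import *
c=dict(np.load("w1.npz"));im=cv2.imread("pics/w1.png");g=cv2.cvtColor(im,6)
px=np.float32([[203,257],[299,257],[299,92],[194,94]])
q=cv2.cornerSubPix(g,px.reshape(-1,1,2).copy(),(5,5),(-1,-1),(3,40,.01))[:,0];print(q.round(1))
for P in(px,q):
    r=least_squares(lambda p:(proj(c,stand(p,CORN))-P).ravel(),[.465,.066,-2.45],loss='soft_l1');print(r.x.round(4),r.fun.round(1))
p=r.x
h=cv2.cvtColor(im,cv2.COLOR_BGR2HSV);m=((h[...,0]<8)|(h[...,0]>172))&(h[...,1]>180)&(h[...,2]>90);m[:190]=0;m[245:]=0;m[:,:230]=0;m[:,280:]=0
ys,xs=np.nonzero(m);print("red",xs.min(),xs.max(),ys.min(),ys.max())
for b in(.05,.06,.07,.08):print(b,proj(c,stand(p,knob(b)+[[0,0,.008]])),proj(c,stand(p,knob(b)-[[0,0,.02]])))
print("panel top edge",proj(c,stand(p,cr2st([[.13,-.032,.006],[.13,.032,.006],[.13,-.032,0],[.13,.032,0]]))).round())
cv2.imwrite("pics/w1c.png",cv2.resize(im[80:290,160:330],None,fx=3.5,fy=2.85*1.0,interpolation=2) if 0 else cv2.resize(im[85:285,170:320],None,fx=3,fy=3,interpolation=2))
E
```

```text
[[201.8 252.1]
 [298.1 254.5]
 [298.8  91.5]
 [194.   94. ]]
[ 0.4666  0.0669 -2.4491] [ 0.9  2.1 -0.6  2.   1.4 -0.5 -3.3 -1.5]
[ 0.4655  0.0673 -2.454 ] [ 1.1  6.2 -0.7  4.1  1.4 -0.6 -3.6 -2.6]
red 250 261 210 227
0.05 [[255.68422732 244.53409266]] [[257.39851726 235.55190171]]
0.06 [[255.4783119  236.46494903]] [[257.22150255 227.95596899]]
0.07 [[255.27078282 228.25893872]] [[257.04325835 220.24155867]]
0.08 [[255.06168861 219.91437769]] [[256.86382454 212.40738826]]
panel top edge [[210. 124.]
 [214. 188.]
 [205. 123.]
 [209. 187.]]
```

View pics/w1c.png

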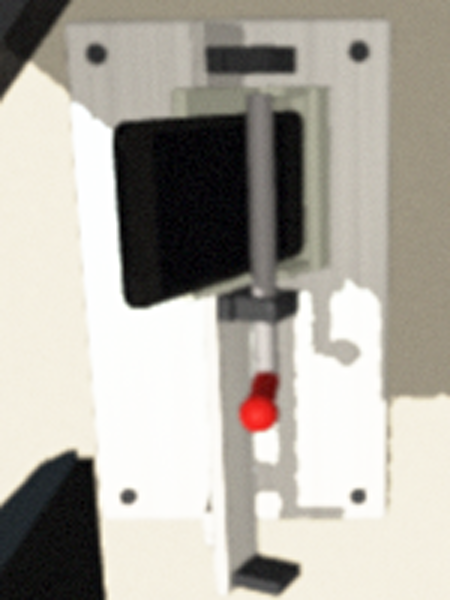

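```bash
python3 - <<'E'
from h import *
c=dict(np.load("w1.npz"))
px=np.array([[203.7,257.7],[299,257.7],[299.7,91],[192.3,91.7],[256,222.3]])
def f(v):
    X=np.vstack([CORN,knob(v[3])+[[0,0,.008]]]);return (proj(c,stand(v[:3],X))-px).ravel()
r=least_squares(f,[.465,.066,-2.45,.07]);p=r.x;print(p.round(4),r.fun.round(1),np.degrees(p[2]))
q=p[:3]
print("panel top edge",proj(c,stand(q,cr2st([[.13,-.032,.006],[.13,.032,.006],[.13,-.032,0],[.13,.032,0]]))).round())
np.save("p.npy",p)
k=stand(q,knob(p[3]))[0];print("knob",k)
towards(k+[0,0,.003+.006],q[2]+np.radians(270))
E
```

```text
[ 0.4662  0.0682 -2.4509  0.0768] [ 0.3  0.6 -0.5  0.6  1.1 -0.5 -1.3 -0.3  0.3 -0. ] -140.4240118945498
panel top edge [[211. 123.]
 [215. 188.]
 [206. 123.]
 [210. 187.]]
knob [0.53065945 0.0214054  0.12497489]
t 4.35 pos [0.5295 0.0664 0.329 ] yaw 2.2616 q6 -0.61 -> shift cm [-3.54 -2.78 19.5 ] roll 0.0
```

servo_tool(plan="-3.5 -2.8 0 0 -0.1; 0 0 5 0 -0.1; 0 0 5 0 -0.1; 0 0 5 0 -0.1; 0 0 2.5 0 -0.1; 0 0 1.5 0 -0.1; 0 0 0 0 -0.1; 0 0 0 0 1; 0 0 0 0 1; 0 0 0 0 1; 0 0 0 0 1", newtons=20)

```text
t: 5.72
tool_pos: [0.5302, 0.0214, 0.1392]
ee_rot: [-3.141, 0.0, 2.264]
contact_force: [-6.9, -6.7, 7.0]
width: 0.0136
gripper_force: 20.2
```

servo_tool(plan="-1.5 0 0 0 1; -2 0 0 0 1; -2 0 0 0 1; -1.5 0 0 0 1; -0.7 0 0 0 1; 0 0 0 0 1")

```text
t: 6.48
tool_pos: [0.5796, -0.0381, 0.1391]
ee_rot: [-3.141, 0.0, 2.264]
contact_force: [-1.8, -3.9, 3.2]
width: 0.0131
gripper_force: 20.0
```

```bash
python3 - <<'E'
from h import *
p=np.load("p.npy");q=p[:3]
towards(stand(q,knob(0))[0]+[0,0,.014],q[2]+np.radians(270));print(sense()["contact_force"],sense()["width"])
im=optics.grab_frame("wrist");cv2.imwrite("pics/w2.png",im[...,::-1])
E
```

```text
t 6.47 pos [ 0.5796 -0.0381  0.1391] yaw 2.2636 q6 -0.8 -> shift cm [0.02 0.02 0.01] roll 0.002
[-1.83807941 -3.89865516  3.20024834] 0.013099317322140392
```

View pics/w2.png

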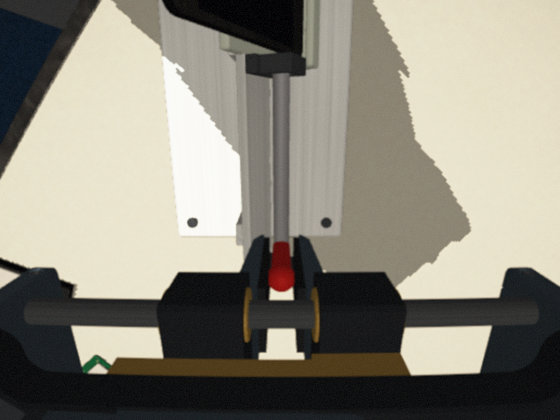

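servo_tool(plan="-0.4 0 0 0 1; 0 0 0 0 1")

```text
t: 6.78
tool_pos: [0.5804, -0.0394, 0.1385]
ee_rot: [-3.14, -0.004, 2.263]
contact_force: [-10.7, 12.6, 8.5]
width: 0.0132
gripper_force: 20.0
```

servo_tool(plan="0.3 0 0 0 -0.1; 0 0 0 0 -0.1; 0 0 0 0 -0.1; 0 0 -4 0 -0.1; 0 0 -4 0 -0.1; 3 0 0 0 0.3; 4 -1 0 0 0.3; 4 -1.3 0 0 0.3; 4 -1 0 0 0.3; 0 0 0 0 0.3", newtons=6)

```text
t: 8.02
tool_pos: [0.4573, 0.0568, 0.2189]
ee_rot: [-3.142, -0.0, 2.265]
contact_force: [0.8, -0.5, -0.1]
width: 0.0321
gripper_force: 0.0
```

```bash
python3 - <<'E'
from h import *
p=np.load("p.npy");q=p[:3]
towards(stand(q,[.0135,0,.143])[0],q[2]+np.radians(270));print(sense()["width"])
c=optics.get_calibration("wrist");im=optics.grab_frame("wrist");
pts=proj(c,stand(q,cr2st([[.13,-.032,.006],[.13,.032,.006],[.085,-.04,0],[.085,.04,0],[0.03,-.04,0.012],[.03,.04,.012]])));print(pts.round())
np.savez("w3.npz",**c)
o=im[...,::-1].copy()
for a in pts: cv2.circle(o,tuple(int(v) for v in a),3,(0,255,0),1)
cv2.imwrite("pics/w3.png",o)
E
```

```text
t 8.03 pos [0.4573 0.0568 0.2189] yaw 2.2653 q6 -0.62 -> shift cm [0.31 0.07 7.59] roll 0.004
0.03207927689371988
[[273. 188.]
 [273. 274.]
 [291. 166.]
 [290. 258.]
 [327. 158.]
 [323. 238.]]
```

View pics/w3.png

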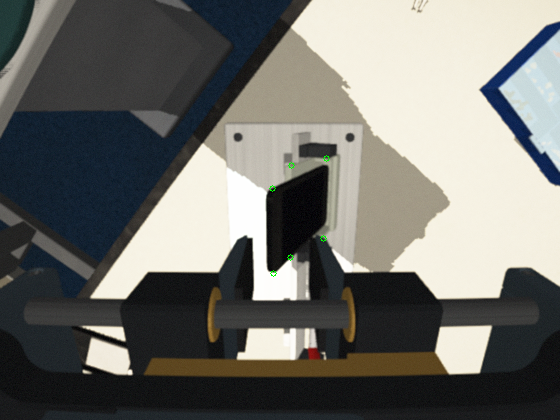

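servo_tool(plan="0.3 0.1 3 0 0.22; 0 0 3 0 0.22; 0 0 1.6 0 0.22; 0 0 0 0 0.25; 0 0.6 0 0 0.3; 0 0.6 0 0 0.35; 0 0.6 0 0 0.4; 0 0.6 0 0 0.45; 0 0.6 0 0 0.5; 0 0.6 0 0 0.55; 0 0.4 0 0 0.6; 0 0 0 0 0.65")

```text
t: 9.57
tool_pos: [0.4887, 0.0845, 0.1429]
ee_rot: [-3.142, -0.0, 2.264]
contact_force: [1.1, 0.3, -0.4]
width: 0.0161
gripper_force: 0.0
```

```bash
python3 - <<'E'
from h import *
p=np.load("p.npy");q=p[:3]
towards(stand(q,[-.032,0,.143])[0],q[2]+np.radians(270));s=sense();print(s["width"],s["contact_force"])
im=optics.grab_frame("wrist")
cv2.imwrite("pics/w4.png",im[100:400,100:500,::-1])
E
```

```text
t 9.57 pos [0.4887 0.0845 0.1429] yaw 2.264 q6 -0.57 -> shift cm [ 0.18  0.42 -0.01] roll 0.002
0.016065774082486238 [ 1.11766749  0.28353874 -0.38471316]
```

View pics/w4.png

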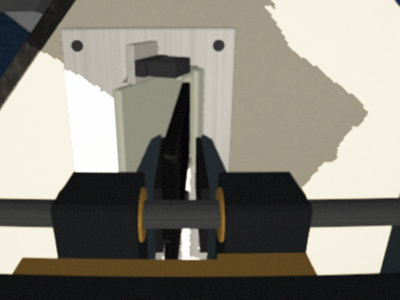

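servo_tool(plan="0.1 0.2 0 0 0.75; 0 0 0 0 1; 0 0 0 0 1; 0 0 -0.3 0 1; 0 0 -0.7 0 1; 0 0 -2 0 1; 0 0 -3 0 1; 0 0 -3 0 1; 0 0 0 0 1", newtons=10)

```text
t: 10.75
tool_pos: [0.4903, 0.0864, 0.2352]
ee_rot: [3.139, 0.002, 2.264]
contact_force: [0.3, 0.2, -1.0]
width: 0.0062
gripper_force: 10.0
```

```bash
python3 - <<'E'
from h import *
p=np.load("p.npy");q=p[:3]
towards(stand(q,[-.032,0,.233])[0],q[2]+np.radians(90));s=sense();print(s["width"],s["contact_force"],s["gripper_force"])
E
```

```text
t 10.75 pos [0.4903 0.0864 0.2352] yaw 2.2638 q6 -0.57 -> shift cm [0.14 0.18 0.22] roll -3.139
0.006203800650698422 [ 0.33572988  0.23938085 -1.04062215] 9.999998956918716
```

servo_tool(plan="0 0 -3 0.1 1; 0 0 0 0.185 1; 0 0 0 0.185 1; 0 0 0 0.185 1; 0 0 0 0.185 1; 0 0 0 0.185 1; 0 0 0 0.185 1; 0 0 0 0.185 1; 0 0 0 0.185 1; 0 0 0 0.185 1; 0 0 0 0.185 1; 0 0 0 0.185 1")

```text
t: 12.25
tool_pos: [0.4888, 0.0862, 0.2619]
ee_rot: [3.141, 0.002, 0.123]
contact_force: [-0.2, -0.4, -0.6]
width: 0.0065
gripper_force: 10.0
```

servo_tool(plan="0 0 0 0.185 1; 0 0 0 0.185 1; 0 0 0 0.185 1; 0 0 0 0.185 1; 0 0 0 0.185 1; 0 0 0 0.082 1; 0 0 0 0 1; 0 0 0 0 1")

```text
t: 13.25
tool_pos: [0.4892, 0.0863, 0.2625]
ee_rot: [3.141, 0.0, -0.876]
contact_force: [0.3, -0.5, -0.3]
width: 0.0063
gripper_force: 10.0
```

```bash
python3 - <<'E'
from h import *
p=np.load("p.npy");q=p[:3]
towards(stand(q,[-.032,0,.265])[0],q[2]+np.radians(90));s=sense();print(s["width"],s["gripper_force"])
c=optics.get_calibration("wrist");im=optics.grab_frame("wrist")
pc=np.array(s["tool_pos"]);o=im[...,::-1].copy()
# expected panel corners around TCP: y +-32, bottom z guess
T=Rz(q[2]);
for zb in(-.108,):
    X=[pc+T@[0,y,zb] for y in(-.032,.032)];a=proj(c,X);print(a)
    for v in a: cv2.circle(o,tuple(int(k) for k in v),3,(0,0,255),1)
for v in proj(c,stand(q,cr2st([[.008,-.036,.01],[.008,.036,.01],[0,-.036,0],[0,.036,0],[.085,-.04,0],[.085,.04,0]]))): cv2.circle(o,tuple(int(k) for k in v),2,(0,255,0),1)
cv2.imwrite("pics/w5.png",o)
ims=optics.grab_frame("scene")[150:290,190:390,::-1];imt=optics.grab_frame("top")[130:270,170:370,::-1]
cv2.imwrite("pics/s5.png",np.vstack([cv2.resize(ims,(400,280)),cv2.resize(imt,(400,280))]))
E
```

```text
t 13.25 pos [0.4892 0.0863 0.2625] yaw -0.8763 q6 2.57 -> shift cm [-0.07 -0.27 -0.25] roll 0.004
0.0062601008022536014 9.999792873859406
[[281.22375789 252.41278334]
 [281.49953284 179.49076684]]
```

View pics/w5.png

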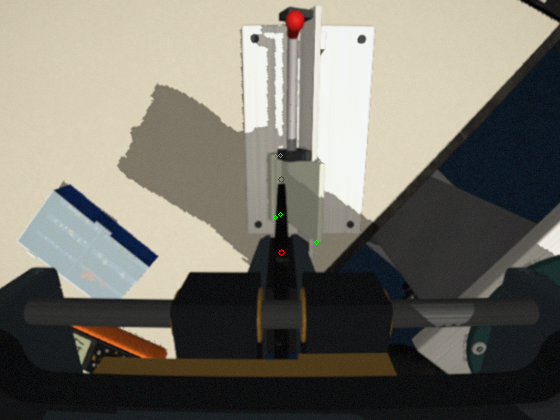

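```bash
python3 - <<'E'
import cv2;g=cv2.imread("pics/w5.png",0)
for r in range(166,204,2):print(r,g[r,272:292])
E
```

```text
166 [138 132 128 126 126 132 134 135 135 123 112 111 109 112 111 115 120 125
 129 131]
168 [138 135 128 124 129 135 134 134 133 124 112 109 109 108 115 115 120 121
 129 127]
170 [136 136 128 124 131 135 133 134 129 124 112 110 112 105 112 114 121 127
 127 125]
172 [140 137 127 122 128 135 135 134 132 120 113 110 108 109 114 114 115 122
 129 128]
174 [137 135 125 128 130 135 134 139 136 122 113 110 108 109 110 109 112 118
 124 131]
176 [137 135 130 123 128 134 134 136 131  76 110 108 110 112 111 111 111 111
 109 116]
178 [139 139 126 127 128 133 132  76 131 123 115  76 109 107 111 113 108 110
 106 110]
180 [140 137 130 125 130 133 133  76 135 121 114  76 107 109 111 108 109 111
 111 111]
182 [139 135 132 125 126 134 134 131 128  76 106 104 104 110 107 109 113 107
 112 109]
184 [138 133 132 124 127 106  65  42  38  36  27  30  46  81 106 108 108 112
 110 106]
186 [139 139 131 129 120  92  33   7   3   2   6   8  24  72 105 109 113 109
 108 111]
188 [137 139 134 127 111  71  24   9   3   1   2   6  22  58  96 109 111 108
 109 111]
190 [136 137 133 125 108  72  26   3   7   0   7   4  14  58  89 110 112 112
 110 108]
192 [137 137 132 124 107  63  21   2   9   6   7   2  14  49  84 105 112 111
 108 111]
194 [139 140 134 126  98  53  15   4   2   6   6   5  14  44  80 108 111 112
 108 106]
196 [140 139 133 121  94  43   5  12   0   6   0   9   9  37  76 105 113 112
 105 107]
198 [140 138 133 121  92  42   6   8   5   0  12   1   9  32  77 105 111 109
 105 106]
200 [141 138 132 121  92  34   4   4   6   7   3   0   7  28  76 105 111 108
 107 109]
202 [140 139 132 121  91  36  12   3   5  10   2   1   8  25  77 107 111 111
 110 111]
```

servo_tool(plan="0 -0.2 3 0 1; 0 0 3 0 1; 0 0 2.6 0 1; 0 0 0 0 1")

```text
t: 13.9
tool_pos: [0.49, 0.0876, 0.1756]
ee_rot: [3.139, 0.002, -0.878]
contact_force: [-0.5, -0.1, 0.6]
width: 0.0063
gripper_force: 10.0
```

```bash
python3 - <<'E'
from h import *
p=np.load("p.npy");q=p[:3]
towards(stand(q,[-.031,0,.1486])[0],q[2]+np.radians(90));s=sense();print(s["contact_force"])
c=optics.get_calibration("wrist");im=optics.grab_frame("wrist");o=im[...,::-1].copy()
pc=np.array(s["tool_pos"])
print(proj(c,[pc+Rz(q[2])@[0,.032,z] for z in(-.108,-.1)]))
print("fence",proj(c,stand(q,cr2st([[.03,.036,0],[.03,.036,.012],[.03,-.036,.012]]))))
cv2.imwrite("pics/w6.png",cv2.resize(o[80:280,200:360],None,fx=3.5,fy=3,interpolation=2))
E
```

```text
t 13.9 pos [0.49   0.0876 0.1756] yaw -0.8777 q6 2.58 -> shift cm [-0.03 -0.03  2.7 ] roll 0.002
[-0.45959421 -0.11607766  0.58706015]
[[281.12159625 179.31853999]
 [281.16302499 181.41766533]]
fence [[297.44108137 173.48525871]
 [284.20696068 174.65008995]
 [283.80858179 256.57254951]]
```

View pics/w6.png

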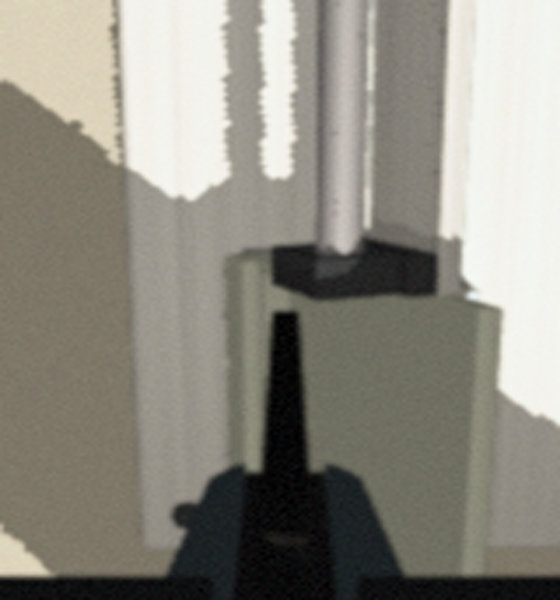

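servo_tool(plan="0.25 0 0 0 1; 0 0 1 0 1; 0 0 1 0 1; 0 0 0 0 1")

```text
t: 14.45
tool_pos: [0.492, 0.0857, 0.156]
ee_rot: [3.14, 0.001, -0.878]
contact_force: [0.1, 0.6, 0.0]
width: 0.0061
gripper_force: 10.0
```

servo_tool(plan="0 0 0.5 0 1; 0 0 0 0 1")

```text
t: 14.7
tool_pos: [0.4925, 0.0858, 0.1516]
ee_rot: [3.141, 0.0, -0.878]
contact_force: [-0.3, -0.4, -0.6]
width: 0.0059
gripper_force: 10.0
```

```bash
python3 - <<'E'
from h import *
p=np.load("p.npy");q=p[:3]
towards(stand(q,[-.031,0.0025,.1486])[0],q[2]+np.radians(90));s=sense();print(s["contact_force"],s["moment"])
c=optics.get_calibration("wrist");im=optics.grab_frame("wrist");g=cv2.cvtColor(im,7)
for z in(-.108,-.1,-.095):print(z,proj(c,[np.array(s["tool_pos"])+Rz(q[2])@[0,y,z] for y in(.032,.03,.028)]).round(1).tolist())
print(g[160:196:2,274:292])
E
```

```text
t 14.7 pos [0.4925 0.0858 0.1516] yaw -0.8781 q6 2.57 -> shift cm [-0.07  0.05  0.3 ] roll 0.002
[-0.25440162 -0.43743238 -0.58121929] [0.07500266 0.02269747 0.06013044]
-0.108 [[281.5, 179.5], [281.5, 182.0], [281.5, 184.4]]
-0.1 [[281.5, 181.6], [281.5, 184.1], [281.5, 186.6]]
-0.095 [[281.5, 183.0], [281.5, 185.5], [281.5, 188.1]]
[[146 149 148 152 155 152 150 146 149 148 143 144 148 148 147 148 152 152]
 [147 150 149 148 154 150 147 150 150 147 149 145 148 149 146 147 150 146]
 [147 149 149 149 153 151 149 152 152 147 145 144 148 148 147 146 151 149]
 [150 145 149 150 152 150 150 148 149 147 143 147 147 151 150 149 152 149]
 [146 149 150 150 149 151 150 151 148 146 144 146 145 150 151 150 152 150]
 [118 116 116 118 119 117 116 115 116 117 121 126 129 131 128 123 120 120]
 [ 96  94  94  93  81  55  45  41  36  33  36  40  41  43  42  38  38  41]
 [102  99  98  92  72  43  29  31  32  27  29  28  30  26  26  31  30  34]
 [120 108 105  95  71  43  30  29  33  29  32  32  34  33  31  29  28  25]
 [121 117 107 104  87  42  29  27  28  26  27  26  35  35  31  33  30  34]
 [124 114 111 105  79  43  27  27  26  25  30  29  29  31  31  31  32  34]
 [125 122 127 127  97  44  29  29  31  26  28  31  28  29  27  31  28  27]
 [133 122 124 108  66  31  25  25  21  30  27  31  30  30  28  27  27  26]
 [128 127 121  93  38  11  19  27  26  28  27  28  30  27  30  32  27  28]
 [128 121 105  74  25   7   4   7  14  17  22  27  31  28  28  29  31  25]
 [132 123 105  73  25   4   4   4   5  11  13  47  71  73  60  44  37  31]
 [130 123 102  59  20   7   4   9   9   4  13  53  83 112 109  96  88  74]
 [129 118  93  51  20   3   4   4   9   4  13  47  85 109 110 112 108 109]]
```

servo_tool(plan="0 0 0.3 0 1; 0 0 0 0 1")

```text
t: 15.0
tool_pos: [0.4925, 0.0858, 0.1488]
ee_rot: [3.141, 0.0, -0.878]
contact_force: [0.1, -0.2, 0.4]
width: 0.006
gripper_force: 10.0
```

servo_tool(plan="0 0 0.25 0 1; 0 0 0 0 1")

```text
t: 15.25
tool_pos: [0.4925, 0.0857, 0.1462]
ee_rot: [3.141, 0.0, -0.878]
contact_force: [0.1, -0.1, 0.3]
width: 0.0064
gripper_force: 10.0
```

servo_tool(plan="0 0 0.2 0 1; 0 0 0 0 1")

```text
t: 15.5
tool_pos: [0.4925, 0.0858, 0.1443]
ee_rot: [3.141, 0.0, -0.878]
contact_force: [-1.2, -1.1, -0.7]
width: 0.0063
gripper_force: 10.0
```

servo_tool(plan="0 0 0.2 0 1; 0 0 0 0 1")

```text
t: 15.75
tool_pos: [0.4929, 0.0858, 0.1427]
ee_rot: [-3.141, -0.0, -0.878]
contact_force: [-0.9, -1.1, 4.8]
width: 0.0063
gripper_force: 10.0
```

servo_tool(plan="0 0 0 0 0.8; 0 0 0 0 0.75; 0 0 0 0 0.72; 0 0.3 0 0 0.7; 0 0.4 0 0 0.65; 0 0.5 0 0 0.6; 0 0.5 0 0 0.55; 0 0.5 0 0 0.5; 0 0 0 0 0.5")

```text
t: 16.88
tool_pos: [0.4754, 0.0715, 0.1425]
ee_rot: [3.142, 0.0, -0.878]
contact_force: [-0.3, -0.2, -0.0]
width: 0.0228
gripper_force: 0.0
```

```bash
python3 - <<'E'
from h import *
p=np.load("p.npy");q=p[:3]
towards(stand(q,[.0135,0,.143])[0],q[2]+np.radians(90));s=sense();print(s["width"],s["contact_force"])
im=optics.grab_frame("wrist");cv2.imwrite("pics/w7.png",cv2.resize(im[80:330,180:380,::-1],None,fx=2,fy=2))
E
```

```text
t 16.88 pos [0.4754 0.0715 0.1425] yaw -0.8785 q6 2.55 -> shift cm [-0.34  2.27 -0.05] roll 0.002
0.022778782223867283 [-0.27292463 -0.17854704 -0.01550545]
```

View pics/w7.png

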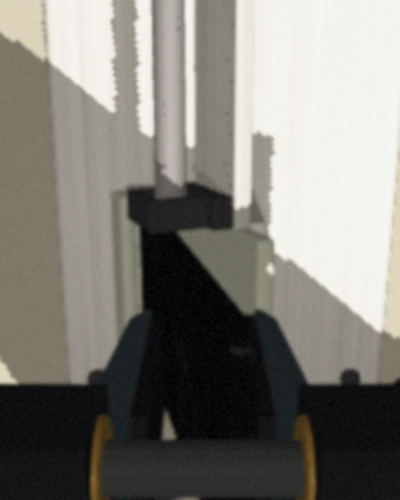

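servo_tool(plan="0 0.4 0 0 0.45; 0 0.5 0 0 0.4; 0 0.5 0 0 0.33; 0 0.4 0 0 0.28; 0 0.4 0 0 0.25; 0 0 0 0 0.22; 0 0 0 0 0.22")

```text
t: 17.8
tool_pos: [0.4589, 0.0577, 0.1425]
ee_rot: [-3.141, -0.0, -0.878]
contact_force: [0.6, -1.2, 1.1]
width: 0.0356
gripper_force: 0.0
```

servo_tool(plan="0 0 -2 0 0.2; 0 0 -3 0 0.2; 0 0 -3 0 0; 0 0 -3 0 0; 0 0 0 0 0")

```text
t: 18.42
tool_pos: [0.4599, 0.0579, 0.2545]
ee_rot: [-3.138, -0.002, -0.878]
contact_force: [0.8, -0.4, -0.9]
width: 0.046
gripper_force: 0.0
```

```bash
python3 - <<'E'
from h import *
p=np.load("p.npy");q=p[:3]
s=sense();print(s["width"],s["contact_force"])
towards(stand(q,knob(0))[0]+[0,0,.014],q[2]+np.radians(90))
c=optics.get_calibration("wrist");im=optics.grab_frame("wrist");o=im[...,::-1].copy()
pts=proj(c,stand(q,cr2st([[.13,-.032,.006],[.13,.032,.006],[.0,-.032,.006],[.0,.032,.006],[.13,-.032,0],[.13,.032,0]])));print(pts.round())
for v in pts: cv2.circle(o,tuple(int(k) for k in v),2,(0,255,0),-1)
cv2.imwrite("pics/w8.png",cv2.resize(o[60:330,140:420],None,fx=2.2,fy=2.2,interpolation=2))
E
```

```text
0.045974985216970604 [ 0.77152966 -0.3602922  -0.90322966]
t 18.43 pos [0.4599 0.0579 0.2545] yaw -0.878 q6 2.52 -> shift cm [15.   -3.1  11.55] roll 0.002
[[291. 262.]
 [292. 187.]
 [242. 217.]
 [241. 164.]
 [298. 260.]
 [299. 187.]]
```

View pics/w8.png

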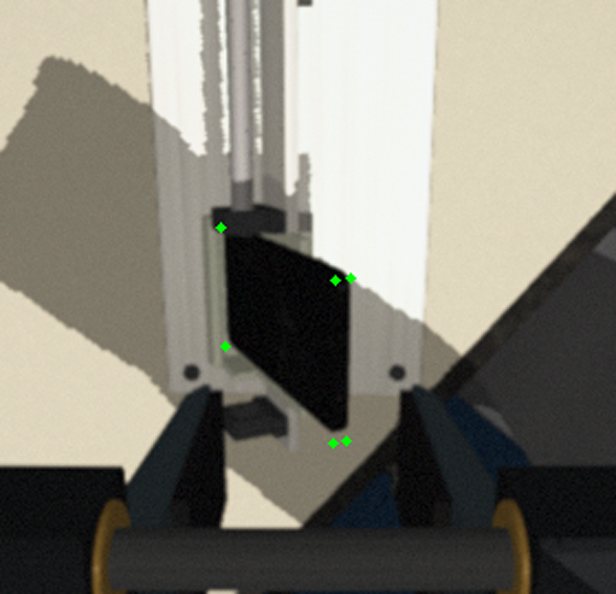

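servo_tool(plan="5 -1 0 0 0.1; 5 -1 0 0 0.1; 5.1 -1 0 0 0.1; 0 0 0 0 0.1; 0 0 5 0 0.1; 0 0 4 0 0.1; 0 0 2.5 0 0.1; 0 0 0 0 0.1; 0 0 0 0 1; 0 0 0 0 1; 0 0 0 0 1; 0 0 0 0 1", newtons=20)

```text
t: 19.98
tool_pos: [0.5797, -0.0389, 0.1385]
ee_rot: [-3.138, -0.002, -0.879]
contact_force: [7.5, 7.3, -1.5]
width: 0.0129
gripper_force: 20.0
```

servo_tool(plan="-1 0 0 0 1; -1.2 0 0 0 1; -1.2 0 0 0 1; -1.2 0 0 0 1; 0 0 0 0 1")

```text
t: 20.6
tool_pos: [0.55, -0.0031, 0.1385]
ee_rot: [-3.138, -0.002, -0.878]
contact_force: [6.3, 7.1, -0.8]
width: 0.0132
gripper_force: 20.0
```

servo_tool(plan="-1.2 0 0 0 1; -1.2 0 0 0 1; -1 0 0 0 1; -0.8 0 0 0 1; 0 0 0 0 1")

```text
t: 21.22
tool_pos: [0.5232, 0.0291, 0.1385]
ee_rot: [-3.138, -0.002, -0.878]
contact_force: [5.7, 6.6, -0.8]
width: 0.0133
gripper_force: 20.0
```

servo_tool(plan="-0.3 0 0 0 1; -0.2 0 0 0 1; -0.2 0 0 0 1; 0 0 0 0 1; 0 0 0 0 1")

```text
t: 21.85
tool_pos: [0.5206, 0.0325, 0.1388]
ee_rot: [-3.137, -0.006, -0.877]
contact_force: [16.0, -17.1, -9.5]
width: 0.0134
gripper_force: 20.0
```

servo_tool(plan="0.25 0 0 0 1; 0 0 0 0 0.2; 0 0 0 0 0.1; 0 0 0 0 0.1; 0 0 -3 0 0.1; 0 0 -5 0 0.1; 0 0 -5 0 0.1; 0 0 0 0 0.1; 0 0 0 0 0.1")

```text
t: 22.98
tool_pos: [0.5187, 0.0318, 0.2669]
ee_rot: [3.141, 0.0, -0.878]
contact_force: [-0.6, 0.4, 0.0]
width: 0.0409
gripper_force: 0.0
```

```bash
python3 - <<'E'
from h import *
p=np.load("p.npy");q=p[:3]
c=optics.get_calibration("wrist");im=optics.grab_frame("wrist")
h=cv2.cvtColor(im,cv2.COLOR_RGB2HSV);m=((h[...,0]<8)|(h[...,0]>172))&(h[...,1]>180)&(h[...,2]>90)
n,l,st,ce=cv2.connectedComponentsWithStats(m.astype(np.uint8));print(st[1:],ce[1:].round(1))
for b in(.082,.087,.092):print(b,proj(c,stand(q,knob(b)+[[0,0,.008]])))
print("top edge",proj(c,stand(q,cr2st([[.13,-.032,.006],[.13,.032,.006],[.13,-.032,0],[.13,.032,0]]))).round(),proj(c,stand(q,cr2st([[.0,-.032,.006],[.0,.032,.006]]))).round())
g=cv2.cvtColor(im,7);k=(g<40).astype(np.uint8);n,l,st,ce=cv2.connectedComponentsWithStats(k)
print([x.tolist() for x in st if x[4]>300])
for r in optics.masks_of("panel","wrist")[:2]:
    print(r["p"],r["location"],cv2.boundingRect(r["mask"].astype(np.uint8)),cv2.approxPolyDP(max(cv2.findContours(r["mask"].astype(np.uint8),0,2)[0],key=len),4,True)[:,0].tolist())
E
```

```text
[[271 193  16  24 253]] [[278.8 205.5]]
0.082 [[278.52984619 197.16405069]]
0.087 [[278.53483846 202.50777996]]
0.092 [[278.53985531 207.7980251 ]]
top edge [[321. 311.]
 [324. 248.]
 [326. 309.]
 [329. 247.]] [[267. 257.]
 [266. 209.]]
[[0, 0, 560, 420, 160446], [441, 0, 119, 256, 15017], [0, 206, 560, 214, 58998]]
0.72 [295.6, 254.2] (268, 217, 49, 82) [[287, 219], [285, 271], [315, 298], [316, 237]]
```

servo_tool(plan="-3 1.4 0 0 0.1; -2.7 1.6 0.6 0 0; 0 0 0.6 0 0; 0 0 0 0 0; 0 0 0 0 0")

```text
t: 23.7
tool_pos: [0.4604, 0.0563, 0.2553]
ee_rot: [3.141, 0.0, -0.879]
contact_force: [-0.1, 0.5, 0.1]
width: 0.0456
gripper_force: 0.0
```

```bash
python3 - <<'E'
from h import *
p=np.load("p.npy");q=p[:3]
towards([.4599,.0579,.2545])
c=optics.get_calibration("wrist");im=optics.grab_frame("wrist");o=im[...,::-1].copy()
pts=proj(c,stand(q,cr2st([[.13,-.032,.006],[.13,.032,.006],[.0,-.032,.006],[.0,.032,.006],[.13,-.032,0],[.13,.032,0]])));print(pts.round().tolist())
g=cv2.cvtColor(im,7)
for r in(195,210,225,240):print(r,g[r,288:306])
for col in (285,290,295):
    d=np.nonzero(g[160:290,col]<40)[0]+160;print(col,d.min(),d.max())
w=cv2.imread("pics/w8.png",0);print([w[int((r-60)*2.2),int(148*2.2):int(166*2.2):2] for r in(210,225)])
E
```

```text
t 23.7 pos [0.4604 0.0563 0.2553] yaw -0.8785 q6 2.52 -> shift cm [-0.15 -0.07  0.08] roll 0
[[290.0, 262.0], [291.0, 188.0], [241.0, 218.0], [239.0, 165.0], [296.0, 261.0], [298.0, 188.0]]
195 [  3   4  12   7  11  10   9   8  21  60 117 143 148 147 145 150 145 142]
210 [  8   3  10   3   8   3   6   8  30  79 118 142 145 145 145 145 142 143]
225 [ 12   8   3   7  14   7  10  11  35  93 137 143 144 139 143 143 141 138]
240 [  3   9  11  12  18  14   8  15  39  86 117 124 121 120 117 122 119 121]
285 181 289
290 183 289
295 186 289
[array([  4,   9,   9,   7,  10,   2,   4,   4,   6,   7,   4,  26,  75,
       120, 145, 149, 142, 143, 143, 145], dtype=uint8), array([  3,   5,   7,   7,   6,   4,   9,   6,   4,   5,  13,  37,  83,
       126, 143, 143, 141, 139, 142, 141], dtype=uint8)]
```

Top edge sits at column 297, where a flat, seated panel is predicted (296–298), so the panel did not move. The bolt is home and nothing is touched.

```bash
python3 -c "
from plant import job_done;print(job_done())"
```

```text
the job is handed in; nothing more can be done
None
```

The job is handed in: the panel is back in the cradle with its rear face outward, the bolt is against its home stop, and the arm is clear. The final wrist-camera check matched a flat, seated panel, but the hand-in gave no verdict, and I did not re-check the other things on the bench.

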